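# Fit the stop clip on the roasting spit

### The arm

A 6-joint arm with a two-finger parallel gripper is mounted at the origin on the work surface. World frame = base frame: x ahead of the robot, y to its left, z up, the work surface at z = 0. Lengths are in m, angles in rad, forces in N, time in s.
With the tool pointing down it reaches from about 0.25 to 0.725 m from the base axis. Payload 4 kg.
Tool frame: the origin (TCP) lies midway between the tips of the shut fingers; the grasp point (between the pads) lies 19 mm behind it (bot.grasp_offset is the distance from the TCP to the grasp point, in m); z points along the fingers, y is the direction in which the jaws open and shut (so a half turn about z gives the same grasp; the last joint's range is limited). The gripper opens to 85 mm and grips with 20 to 120 N. Pads are 22 mm wide; open, the fingers measure 114 mm over their backs; the gripper's body (76 mm by 85 mm) begins 54 mm behind the grasp point. The pads swing forward as they close: fully open they stand 13 mm farther back than shut.
Start: joints at [1.137, 0.241, 0.005, 1.335, 0, 1.571], TCP at [0.21, 0.454, 0.205] pointing down, gripper open.
Joint ranges: [-2.72, 2.72], [-1.05, 1.87], [-1.09, 1.28], [-1.99, 2.15], [-1.42, 1.44], [-3.14, 3.14]. Speed limits (rad/s): [2.79, 2.79, 3.14, 3.14, 3.14, 3.14].

### API

Orientations are given as a unit quaternion [x, y, z, w].
In Python, from workcell import sensors, optics, bot gives the robot as it stands.
- The arm moves only by the tool apply_moves, never from a script. Its argument "plan" is one flat list of numbers, 6 for each row, row after row: the shift along the tool's x, y, z in m, then the turn, a rotation vector about the tool's x, y, z in rad. In form: [tx, ty, tz, ax, ay, az, tx, ty, tz, ax, ay, az, ...]. A call has 1 to 12 rows; each row is the pose to reach, as a shift and turn from the pose commanded when the call began, along the tool's axes at that moment; what a row does not reach only later rows make up. A row lasts 1/12 s, in which the tool goes at most 41.7 mm and 7.16 degrees, less where a joint would pass 70% of its speed; a pose out of reach is approached as far as the arm can. A call with a gripper value outside its range is refused whole. "grip" is the finger opening in m, from 0 to 0.0854, set as the call begins (left out, the last holds). The fingers move at their own pace and stop on an object; the grip force is fixed at half the most. Time passes only in rows, so rows that repeat a pose let the fingers close. It gives the time, the measured TCP pose, the force and the opening at its end, in the units of the state.
- sensors.get_obs(): the state, without advancing time (a new reading comes with each control period).
- optics.camera(name): name is "scene" or "top"; returns a dict with "pixels" (420x560x3 uint8, red, green, blue), "fx", "fy", "cx", "cy" (pixels), "pose" (4x4, takes a point from camera to world coordinates). Camera axes: x right, y up, looking along -z (the intrinsics and any distortion apply to the point x, -y, -z); pixel columns grow to the right and rows downward; lengths in m; the calibration is good to about 2 mm. A picture is of the moment at which its call begins. There is no depth.
- bot.job_done(): hands the job in, once; it reports no verdict.
The state is a dict: "clock": time; "joint_pos": joint angles; "joint_vel": joint speeds; "tau": joint torques, N m; "eef_pos": TCP position; "tool_rot": TCP orientation; "ft_force": force on the tool from outside, world axes, zero at the start; "ft_torque": the same for the moment, N m; "grip_width": finger opening in m.
Only numpy, scipy, OpenCV 4.12 (cv2) and the standard library are available. Lean on these libraries where they do the work, as an engineer would, in place of code of your own. Each camera call takes 0.05 s, during which the arm holds its last target.

### The job

The C-shaped stop clip has to sit round the foot of the upright roasting spit before it can be loaded, but its handle is stuck under the low pan shelf. Draw the clip out by its C end, put it down flat on the open counter and let go, then take it by its upright grip and slide it sideways through its mouth onto the spit rod until the rod stands in its eye, and leave it lying flat on the round foot. Do not drop the clip, and leave the other things on the counter where they are.

Things in the scene. Friction and masses are not known exactly. Their poses are not given: they have to be found in the camera images.
- clip: Loose C-shaped steel stop clip, about 0.22 kg, lying flat, z up. Origin: centre of the C's eye, on the underside. Mouth of the C towards its +x; a tail bar (14 mm wide, 10 mm high) runs to -x and ends in an upright grip. It starts with the grip under the shelf, the C head out in front.
- clip_eye (a point): Same point as the clip's origin. C head: 14 mm high, from x = -27 to about +21 mm, 56 mm wide with parallel flat cheeks at y = +-28 mm (30 mm long in x, centred on the eye). Eye 28 mm across, mouth at least 18 mm wide and flaring outwards.
- clip_grip (a point): Centre of the clip's upright grip: clip x = -110 mm, 30 mm above the underside. The grip is a block from x = -125 to -95 mm, 16 mm wide in y, reaching from the underside up to 45 mm.
- shelf: Low fixed steel shelf with a lidded roasting pan on it. Origin: middle of its front edge, at counter height. The shelf board covers x = 0 to 160 mm, y = -120 to +120 mm of its frame; underside 65 mm, top 73 mm above the counter; legs (12 mm thick) at the corners; front side is -x. The pan stands from x = 49 mm back, its top and handle up to 125 mm above the counter.
- stand: Fixed spit stand of plain steel: a round foot 160 mm across and 20 mm high, and an upright spit rod 12 mm thick rising from its centre to a 36 mm wide knob at 180 to 202 mm above the counter, too wide for the clip's eye. Origin: centre of the underside, on the counter.
- spit_foot (a point): point on the spit's axis at the top face of the round foot (20 mm above the counter)
- collar: closed steel ring, 52 mm across, 28 mm hole, 14 mm high, no gap and no handle: not the clip; leave alone. Origin: centre of its underside.
- salt: glass salt jar, 56 mm across, 90 mm high; bystander. Origin: centre of its underside.
- pepper: jar, 52 mm across, 110 mm high; bystander. Origin: centre of its underside.
- mug: white mug, 76 mm across, 85 mm high; bystander. Origin: centre of its underside.
- bowl: steel bowl, 120 mm across, 50 mm high; bystander. Origin: centre of its underside.
- spoon: kitchen spoon lying flat; bystander. Origin: centre of its underside.
Mind the look-alikes: they are no part of the job. Leave any blue look-alike of the clip alone. What is shaped like the stand but black is not meant.

How it is judged:
By the outcome, as a careful person would: the job done as asked, in the order asked, and still so for the second after the job is handed in, with the robot touching nothing.
It also fails if it takes over 61 s, if anything falls off the work surface, if the arm or the gripper's body presses on something with over 40 N, if the wrist force passes 120 N, or if a joint passes its speed limit or range.

## Working session

There is one attempt and no reset: what is moved stays moved. The work goes in short steps, Python scripts to look and compute and a tool call to move; the robot and the scene stay as the last step left them, time stands still between calls to the robot, and variables do not carry over. Pictures are saved under pics/ and viewed, and the job is handed in when it is done.

Besides the shell and the picture viewer there is one more tool, called after ">>>" as a command line: name --argument value ..., lists and objects as JSON in quotes. apply_moves: Moves the arm, as the interface text tells. Its arguments: {"type":"object","properties":{"plan":{"type":"array","items":{"type":"number"}},"grip":{"type":"number"}},"required":["plan"]}

```bash
ls -R . | head -30; mkdir -p pics; python3 - <<'E'
from workcell import sensors, optics, bot
import cv2
o=sensors.get_obs()
for k,v in o.items(): print(k,v)
print(bot.grasp_offset)
for n in("scene","top"):
    c=optics.camera(n); cv2.imwrite(f"pics/{n}0.png",c["pixels"][:,:,::-1])
    print(n,{k:v for k,v in c.items() if k!="pixels"})
E
```

```text
.:
pics

./pics:
clock 0.0
joint_pos [1.13697724e+00 2.41387640e-01 3.73418542e-03 1.33520109e+00
 1.92642347e-05 1.57077448e+00]
joint_vel [-0.00103343 -0.00013804  0.00038687  0.0001615  -0.00170402 -0.00042226]
tau [ 1.52581786e-03 -3.72315001e+01  2.52409530e+01  1.69398228e-02
  1.17325976e-04 -3.90627136e-06]
eef_pos [0.20987694 0.45306693 0.20382947]
tool_rot [ 2.15201846e-01  9.76569048e-01 -1.00291627e-03 -2.30894076e-04]
ft_force [-1.41330674  0.00730277  0.96328108]
ft_torque [-0.03545832 -0.02818683 -0.01603941]
grip_width 0.08529348059113187
0.0187
scene {'fx': 481.29592444361447, 'fy': 481.29592444361447, 'cx': 275.72833738259214, 'cy': 212.7303495866386, 'pose': array([[-0.80022102, -0.47284805,  0.36886452,  1.09349493],
       [ 0.5995062 , -0.64658254,  0.47172379,  0.65318579],
       [ 0.01544768,  0.59861986,  0.80088428,  1.16041073],
       [ 0.        ,  0.        ,  0.        ,  1.        ]])}
top {'fx': 432.6400914267612, 'fy': 432.6400914267612, 'cx': 274.70364365077427, 'cy': 216.89391352492368, 'pose': array([[ 0.01012028,  0.99770179, -0.06699788,  0.49377263],
       [-0.99981337,  0.01119883,  0.01574228,  0.00855426],
       [ 0.0164564 ,  0.06682606,  0.99762892,  1.15654262],
       [ 0.        ,  0.        ,  0.        ,  1.        ]])}
```

View pics/scene0.png

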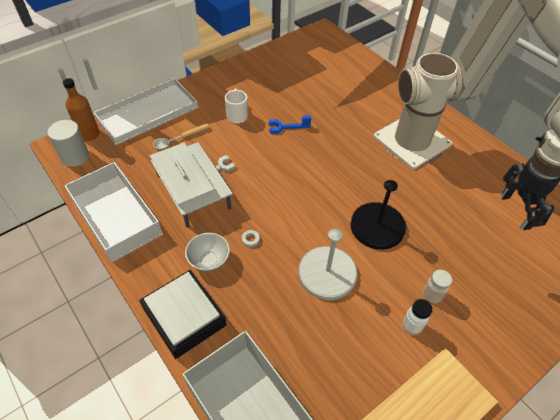

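View pics/top0.png

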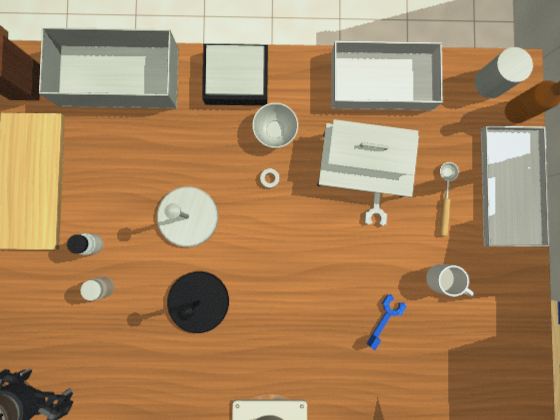

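```bash
cat > h.py <<'E'
import numpy as np, cv2
from workcell import sensors, optics, bot
from scipy.spatial.transform import Rotation as R
def ray(c,u,v):
    d=np.array([(u-c["cx"])/c["fx"],-(v-c["cy"])/c["fy"],-1.0]); P=c["pose"]
    return P[:3,3],P[:3,:3]@d
def onplane(c,u,v,z):
    o,d=ray(c,u,v); return (o+d*(z-o[2])/d[2])
def proj(c,p):
    P=c["pose"]; q=P[:3,:3].T@(np.asarray(p)-P[:3,3])
    return np.array([c["cx"]+c["fx"]*q[0]/-q[2], c["cy"]+c["fy"]*-q[1]/-q[2]])
def crop(c,u0,v0,u1,v1,s,name):
    im=c["pixels"][v0:v1,u0:u1,::-1]; cv2.imwrite(name,cv2.resize(im,None,fx=s,fy=s,interpolation=cv2.INTER_CUBIC))
E
python3 - <<'E'
from h import *
c=optics.camera("top"); crop(c,310,110,430,240,6,"pics/t1.png"); crop(c,150,170,230,250,7,"pics/t2.png")
s=optics.camera("scene"); crop(s,140,130,280,230,5,"pics/s1.png")
crop(s,280,215,370,305,6,"pics/s2.png")
E
```

```text
(no output)
```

View pics/t1.png

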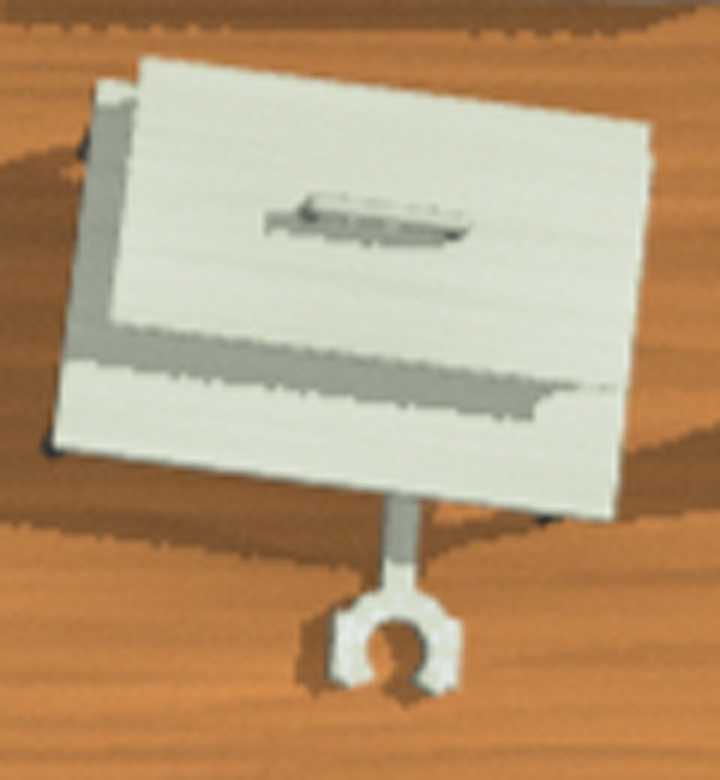

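View pics/t2.png

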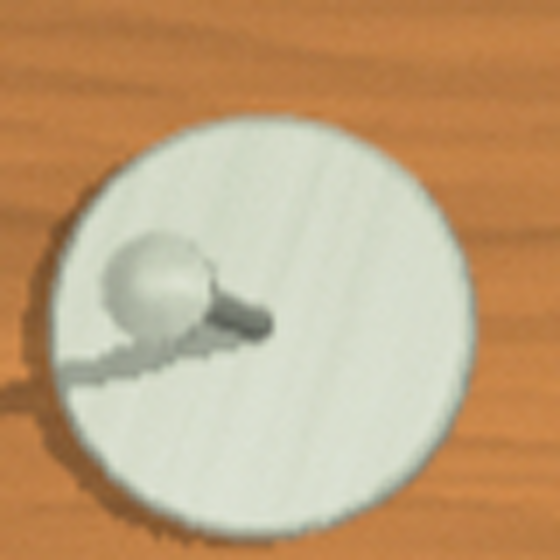

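View pics/s1.png

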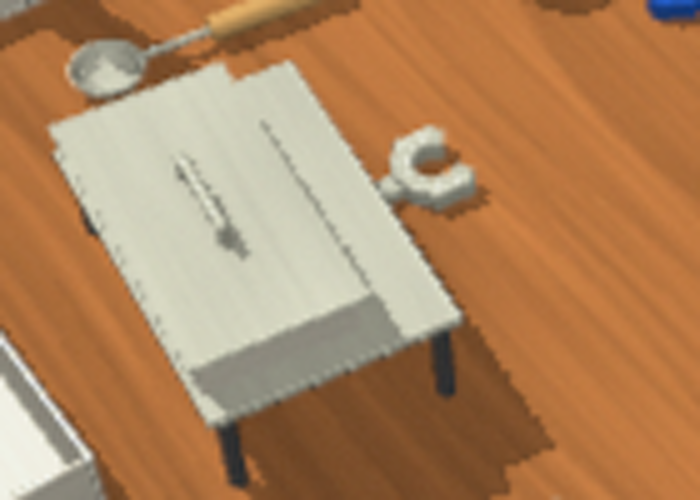

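View pics/s2.png

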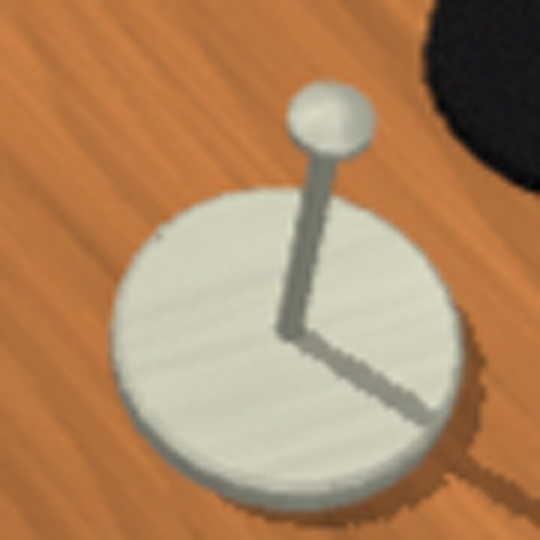

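```bash
cat >> h.py <<'E'
def greymask(im):
    hsv=cv2.cvtColor(im,cv2.COLOR_RGB2HSV); return ((hsv[...,1]<60)&(hsv[...,2]>90)).astype(np.uint8)
def comp(m,u,v,up=1):
    n,l,st,ce=cv2.connectedComponentsWithStats(m); return (l==l[v,u])
E
python3 - <<'E'
from h import *
c=optics.camera("top"); s=optics.camera("scene")
im=c["pixels"]; m=greymask(im)
# clip head rows 205..230
sub=np.zeros_like(m); sub[195:230,355:400]=m[195:230,355:400]
for r in range(192,228): 
    q=np.where(m[r,355:400])[0]; print(r,(q+355).tolist() if len(q)<40 else len(q))
# stand foot ellipse
n,l=cv2.connectedComponents(m); k=l[230,190]; M=(l==k).astype(np.uint8)
cs,_=cv2.findContours(M,cv2.RETR_EXTERNAL,cv2.CHAIN_APPROX_NONE); ct=max(cs,key=cv2.contourArea)
P=np.array([onplane(c,u,v,0.02)[:2] for u,v in ct[:,0]])
(x,y),r=cv2.minEnclosingCircle(P.astype(np.float32)); print("stand top",x,y,r,len(ct))
ms=greymask(s["pixels"]);
# rod base views
print("rod base top", onplane(c,150+262/7,170+325/7,0.02),"scene",onplane(s,280+290/6,215+333/6,0.02))
print("knob top", onplane(c,150+160/7,170+285/7,0.2),"scene",onplane(s,280+331/6,215+118/6,0.195))
for u,v in((54,449),(613,520),(650,125),(140,57)): print("shelf",onplane(c,310+u/6,110+v/6,0.073 if v>400 else 0.115))
for n,u,v,z in(("eye",398,655,.014),("chL",332,650,.014),("chR",463,655,.014),("tail",403,500,.01),("tail2",399,585,.01)): print(n,onplane(c,310+u/6,110+v/6,z))
for n,u,v,z in(("eyeS",432,167,.012),): print(n,onplane(s,140+u/5,130+v/5,z))
for n,u,v,z in(("collar",270,178,.01),("bowl",275,125,.04),("black",198,302,.02),("mug",447,280,.08),("blue",387,322,.01),("salt",97,289,.09),("pep",80,243,.1),("spoon",447,200,.01)): print(n,onplane(c,u,v,z))
E
```

```text
192 [374, 375, 376, 377, 378, 379, 380, 381, 382, 383, 384, 385, 386, 387, 388, 389, 390, 391, 392, 393, 394, 395, 396, 397, 398, 399]
193 [374, 375, 376, 377, 378, 379, 385, 386, 387, 388, 389, 390, 391, 392, 393, 394, 395, 396, 397, 398, 399]
194 [374, 375, 376, 377, 378, 379, 393, 394, 395, 396, 397, 398, 399]
195 [374, 375, 376, 377, 378, 379, 398, 399]
196 [374, 375, 376, 377, 378, 379]
197 [374, 375, 376, 377, 378, 379]
198 [374, 375, 376, 377, 378]
199 [374, 375, 376, 377, 378]
200 [374, 375, 376, 377, 378]
201 [374, 375, 376, 377, 378]
202 [374, 375, 376, 377, 378]
203 [373, 374, 375, 376, 377, 378]
204 [373, 374, 375, 376, 377, 378]
205 [373, 374, 375, 376, 377, 378]
206 [373, 374, 375, 376, 377, 378]
207 [373, 374, 375, 376, 377, 378]
208 [373, 374, 375, 376, 377, 378, 379]
209 [370, 371, 372, 373, 374, 375, 376, 377, 378, 379, 380]
210 [369, 370, 371, 372, 373, 374, 375, 376, 377, 378, 379, 380, 381, 382]
211 [368, 369, 370, 371, 372, 373, 374, 375, 376, 377, 378, 379, 380, 381, 382, 383]
212 [365, 366, 367, 368, 369, 370, 371, 372, 373, 374, 375, 376, 377, 378, 379, 380, 
[... 1205 characters left out ...]
.35605643  0.073     ]
shelf [ 0.77980326 -0.3589984   0.115     ]
shelf [ 0.80502505 -0.14943941  0.115     ]
eye [ 0.56748236 -0.27953465  0.014     ]
chL [ 0.56937326 -0.25021844  0.014     ]
chR [ 0.56780429 -0.30843939  0.014     ]
tail [ 0.63705072 -0.28317336  0.01      ]
tail2 [ 0.59896576 -0.28116619  0.01      ]
eyeS [ 0.57390012 -0.27569143  0.012     ]
collar [0.67478281 0.00408556 0.01      ]
bowl [ 0.8104473  -0.00739587  0.04      ]
black [0.34683197 0.18717539 0.02      ]
mug [ 0.41363685 -0.43843048  0.08      ]
blue [ 0.29758002 -0.307128    0.01      ]
salt [0.38513488 0.42135723 0.09      ]
pep [0.49611878 0.46248554 0.1       ]
spoon [ 0.6213488  -0.47104393  0.01      ]
```

```bash
cat >> h.py <<'E'
def to(x,y,z,yaw=None):
    """needed tool shift / turn from measured pose; yaw = world angle (deg) of tool y"""
    o=sensors.get_obs(); Rm=R.from_quat(o["tool_rot"]).as_matrix()
    t=Rm.T@(np.array([x,y,z])-o["eef_pos"])
    cur=np.degrees(np.arctan2(Rm[1,1],Rm[0,1]))
    rv=np.zeros(3)
    yy=np.radians(cur if yaw is None else yaw)
    T=np.column_stack([[-np.sin(yy),np.cos(yy),0],[np.cos(yy),np.sin(yy),0],[0,0,-1]])
    rv=R.from_matrix(Rm.T@T).as_rotvec()
    print("shift",t.round(4),"rot",rv.round(4),"yaw",round(cur,2),"pos",o["eef_pos"].round(4),"t",round(o["clock"],2),"F",o["ft_force"].round(1),"w",round(o["grip_width"],4))
E
python3 -c "
from h import *
to(.570,-.279,.30,86.9); to(.570,-.279,.10,86.9)"
```

```text
shift [-0.6345 -0.5134 -0.0952] rot [-7.000e-04 -2.000e-04 -3.797e-01] yaw 65.15 pos [0.2101 0.4535 0.2044] t 0.3 F [-0.1  0.4  0.6] w 0.0853
shift [-0.6345 -0.5133  0.1048] rot [-7.000e-04 -2.000e-04 -3.797e-01] yaw 65.15 pos [0.2101 0.4535 0.2044] t 0.3 F [-0.1  0.4  0.6] w 0.0853
```

>>> apply_moves --plan '[0,0,-0.04,0,0,0,0,0,-0.08,0,0,0,-0.03,-0.025,-0.095,0,0,-0.1,-0.06,-0.05,-0.095,0,0,-0.2,-0.09,-0.075,-0.095,0,0,-0.3,-0.12,-0.1,-0.095,0,0,-0.38,-0.15,-0.12,-0.095,0,0,-0.38,-0.18,-0.145,-0.095,0,0,-0.38,-0.21,-0.17,-0.095,0,0,-0.38,-0.24,-0.195,-0.095,0,0,-0.38,-0.27,-0.22,-0.095,0,0,-0.38,-0.3,-0.243,-0.095,0,0,-0.38]'

```text
clock: 1.3
eef_pos: [0.3804, 0.1051, 0.3]
tool_rot: [0.027, 1.0, 0.0, 0.0]
ft_force: [1.5, 1.0, -1.0]
grip_width: 0.0854
```

```bash
python3 -c "
from h import *
to(.570,-.279,.20,86.9); to(.570,-.279,.10,86.9)"
```

```text
shift [-0.2099 -0.3734  0.1001] rot [0.0002 0.0007 0.0003] yaw 86.92 pos [0.3804 0.1051 0.3   ] t 1.3 F [ 1.5  1.  -1. ] w 0.0854
shift [-0.2098 -0.3734  0.2001] rot [0.0002 0.0007 0.0003] yaw 86.92 pos [0.3804 0.1051 0.3   ] t 1.3 F [ 1.5  1.  -1. ] w 0.0854
```

>>> apply_moves --plan '[-0.02,-0.035,0,0,0,0,-0.04,-0.07,0.0,0,0,0,-0.06,-0.105,0.0,0,0,0,-0.08,-0.14,0.02,0,0,0,-0.1,-0.175,0.04,0,0,0,-0.12,-0.21,0.06,0,0,0,-0.14,-0.245,0.08,0,0,0,-0.16,-0.28,0.1,0,0,0,-0.18,-0.315,0.12,0,0,0,-0.2,-0.35,0.14,0,0,0,-0.21,-0.373,0.17,0,0,0,-0.21,-0.373,0.2,0,0,0]'

```text
clock: 2.3
eef_pos: [0.5729, -0.2809, 0.1045]
tool_rot: [0.028, 1.0, -0.002, 0.004]
ft_force: [1.8, -0.9, 0.2]
grip_width: 0.0855
```

```bash
python3 -c "
from h import *
to(.570,-.279,.0,86.9)
c=optics.camera('top'); crop(c,310,110,450,240,5,'pics/t3.png')
c=optics.camera('scene'); crop(c,140,80,300,230,5,'pics/s3.png')"
```

```text
shift [0.0038 0.0021 0.1044] rot [-0.0043  0.0076 -0.0029] yaw 86.74 pos [ 0.5729 -0.2809  0.1045] t 2.3 F [ 1.8 -0.9  0.2] w 0.0855
```

View pics/t3.png

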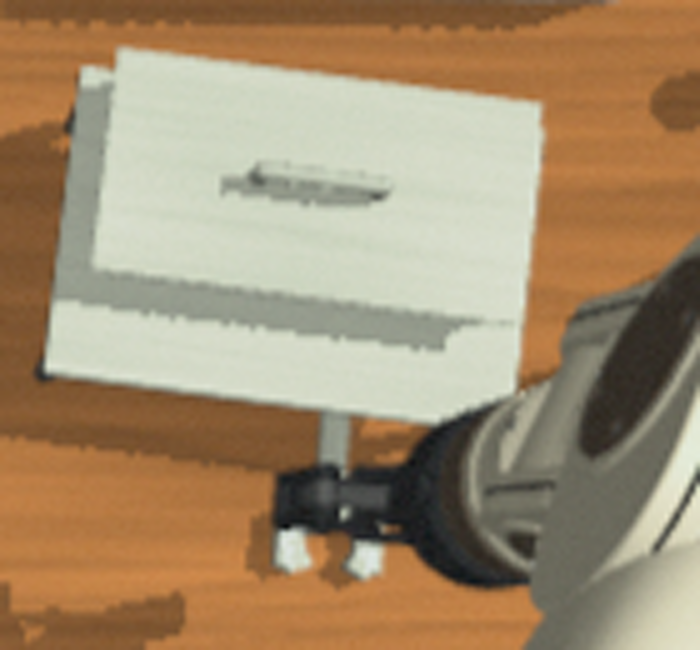

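View pics/s3.png

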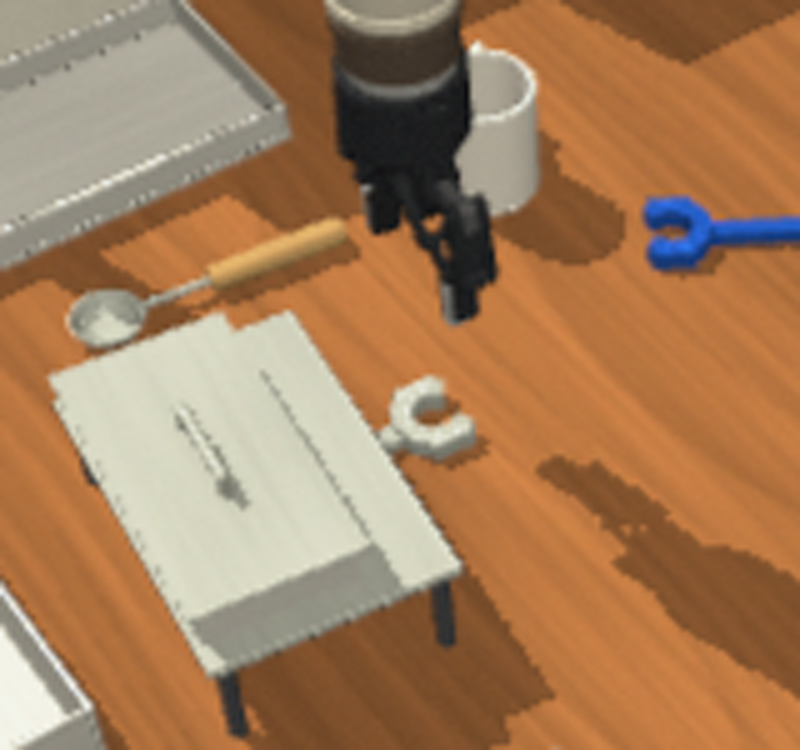

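>>> apply_moves --plan '[0,0,0.02,0,0,0,0,0,0.04,0,0,0,0,0,0.055,0,0,0,0,0,0.07,0,0,0,0,0,0.08,0,0,0,0,0,0.09,0,0,0,0,0,0.095,0,0,0,0,0,0.095,0,0,0,0,0,0.095,0,0,0]'

```text
clock: 3.15
eef_pos: [0.5697, -0.2755, 0.0087]
tool_rot: [0.027, 1.0, -0.0, 0.0]
ft_force: [-0.1, -0.4, 0.2]
grip_width: 0.0856
```

```bash
python3 -c "
from h import *
to(.570,-.279,.0,86.9)
c=optics.camera('top'); crop(c,340,180,400,240,10,'pics/t4.png')
c=optics.camera('scene'); crop(c,180,110,260,190,8,'pics/s4.png')"
```

```text
shift [-0.0004 -0.0034  0.0087] rot [-0.0002  0.0006  0.0005] yaw 86.93 pos [ 0.5697 -0.2755  0.0087] t 3.15 F [-0.1 -0.4  0.2] w 0.0856
```

View pics/t4.png

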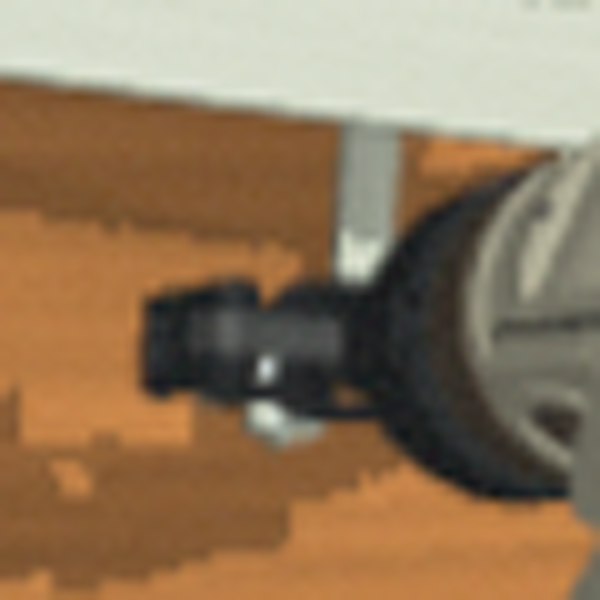

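View pics/s4.png

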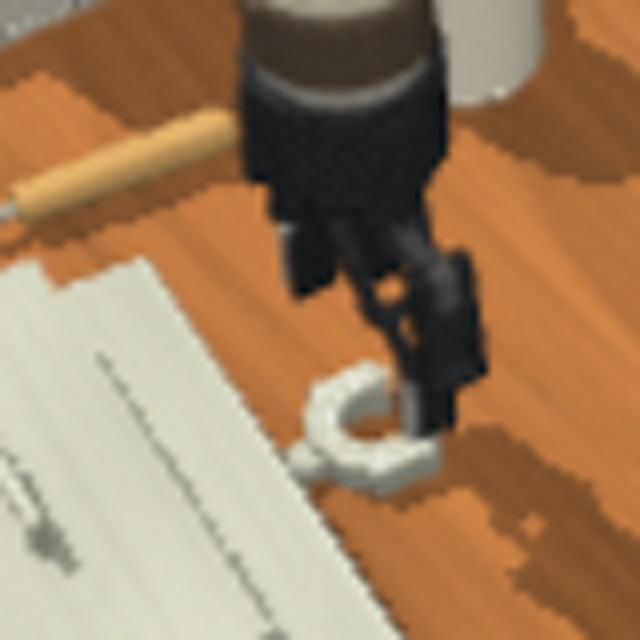

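```bash
python3 -c "
from h import *
c=optics.camera('scene')
for u,v in((425,430),(405,430),(448,430)):
  for z in (.009,.022): print(u,z,onplane(c,180+u/8,110+v/8,z))
t=optics.camera('top')
for u,v in((145,390),(145,290)):
  for z in (.022,.05): print(u,z,onplane(t,340+u/10,180+v/10,z))
"
```

```text
425 0.009 [ 0.55586475 -0.2641015   0.009     ]
425 0.022 [ 0.56193486 -0.25374487  0.022     ]
405 0.009 [ 0.56237812 -0.26883829  0.009     ]
405 0.022 [ 0.56837469 -0.25842818  0.022     ]
448 0.009 [ 0.54837263 -0.25865292  0.009     ]
448 0.022 [ 0.55452733 -0.24835781  0.022     ]
145 0.022 [ 0.56676293 -0.21974442  0.022     ]
145 0.05 [ 0.56496156 -0.21411011  0.05      ]
145 0.022 [ 0.59321437 -0.21980377  0.022     ]
145 0.05 [ 0.59076019 -0.214168    0.05      ]
```

```bash
python3 -c "
from h import *
import numpy as np
c=optics.camera('scene'); t=optics.camera('top')
for cc,n,b in((c,'s5',(190,110,260,180)),(t,'t5',(340,185,410,245))):
  im=cc['pixels'].copy(); u0,v0,u1,v1=b
  im=np.clip((im/255.)**.5*255,0,255).astype(np.uint8)
  im=cv2.resize(im[v0:v1,u0:u1,::-1],None,fx=9,fy=9,interpolation=cv2.INTER_NEAREST)
  o=sensors.get_obs(); Rm=R.from_quat(o['tool_rot']).as_matrix()
  for sy in(-1,1):
   for sx in(-.011,.011):
    for zb,col in((.013,(0,0,255)),(.05,(0,255,0))):
     p=o['eef_pos']+Rm@np.array([sx,sy*.0427,-zb]); q=proj(cc,p); cv2.circle(im,(int((q[0]+.5-u0)*9),int((q[1]+.5-v0)*9)),4,col,-1)
  cv2.imwrite('pics/%s.png'%n,im)
"
```

```text
(no output)
```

View pics/t5.png

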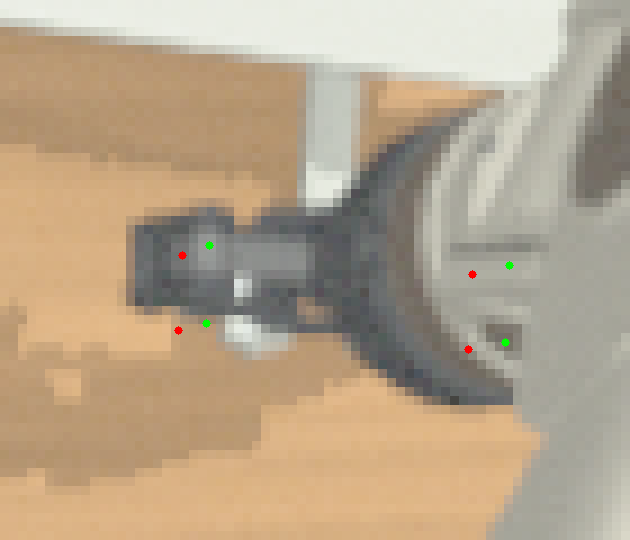

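View pics/s5.png

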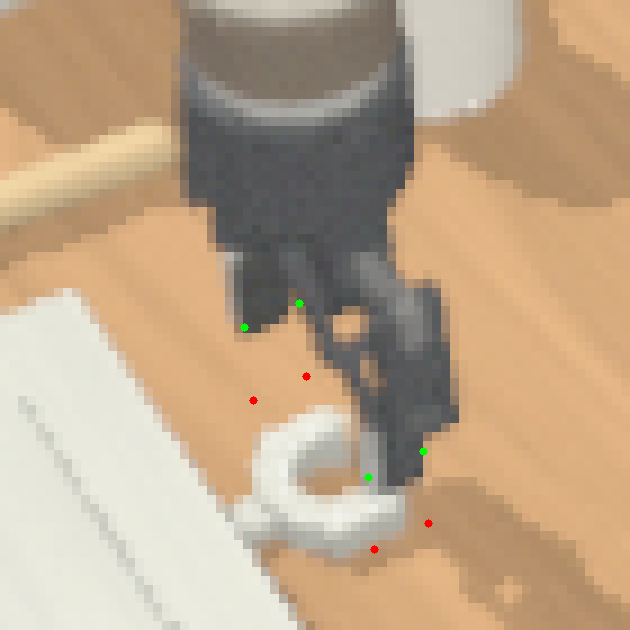

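```bash
cat >> h.py <<'E'
def tri(c,a,s,b):
    o1,d1=ray(c,*a); o2,d2=ray(s,*b); d1=d1/np.linalg.norm(d1); d2=d2/np.linalg.norm(d2)
    k=np.linalg.lstsq(np.column_stack([d1,-d2]),o2-o1,rcond=None)[0]
    p,q=o1+k[0]*d1,o2+k[1]*d2; return (p+q)/2,np.linalg.norm(p-q)
E
python3 -c "
from h import *
c=optics.camera('top'); s=optics.camera('scene')
print(tri(c,(363,213),s,(236.4,144.7)))
print('collar',tri(c,(270,178),s,(250.5,239)))
print('knob',tri(c,(150+160/7,170+285/7),s,(280+331/6,215+118/6)))
print(sensors.get_obs()['joint_pos'], sensors.get_obs()['eef_pos'])
"
```

```text
(array([ 0.57159804, -0.21324144,  0.14676642]), np.float64(0.004067687197171038))
collar (array([0.67583902, 0.0041086 , 0.00295805]), np.float64(0.0001490561580549782))
knob (array([0.56984337, 0.22084914, 0.19043055]), np.float64(0.0002246469640619491))
[-4.50780458e-01  6.38697997e-01  9.18177141e-02  1.02320594e+00
  2.27450923e-05 -3.96943388e-01] [ 0.56964744 -0.27571127  0.00855258]
```

```bash
python3 -c "
from h import *
s=optics.camera('scene');c=optics.camera('top')
def draw(name,cc,pos,yaw,b,out,sc):
  im=cv2.imread(name); u0,v0,u1,v1=b; im=cv2.resize(im[v0:v1,u0:u1],None,fx=sc,fy=sc,interpolation=cv2.INTER_NEAREST)
  y=np.radians(yaw); T=np.column_stack([[-np.sin(y),np.cos(y),0],[np.cos(y),np.sin(y),0],[0,0,-1]])
  for sy in(-1,1):
   for sx in(-.011,.011):
    for zb,col in((.013,(0,0,255)),(.05,(0,255,0))):
     q=proj(cc,np.array(pos)+T@np.array([sx,sy*.0427,-zb])); print(q)
     cv2.circle(im,(int((q[0]+.5-u0)*sc),int((q[1]+.5-v0)*sc)),3,col,-1)
  cv2.imwrite(out,im)
draw('pics/scene0.png',s,[.21,.453,.204],65.15,(480,120,560,240),'pics/s6.png',5)
draw('pics/top0.png',c,[.21,.453,.204],65.15,(0,350,100,420),'pics/t6.png',6)
im=cv2.imread('pics/s3.png')
"
```

```text
[497.56912603 207.00829456]
[503.42459499 197.74931   ]
[505.62898598 205.63684548]
[511.67313447 196.36691084]
[514.60598546 234.84527943]
[521.17262891 225.91120269]
[522.96968862 233.34205758]
[529.7394956  224.39219886]
[ 75.61980272 382.72418229]
[ 67.51819205 388.50027403]
[ 70.80446452 392.41469658]
[ 62.48550345 398.61030695]
[ 39.32146002 365.12341416]
[ 29.70081845 370.14981342]
[ 34.45330184 374.77268266]
[ 24.61079742 380.2150189 ]
```

View pics/s6.png

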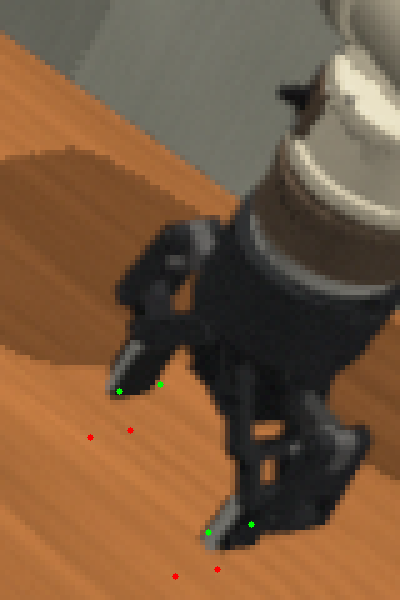

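View pics/t6.png

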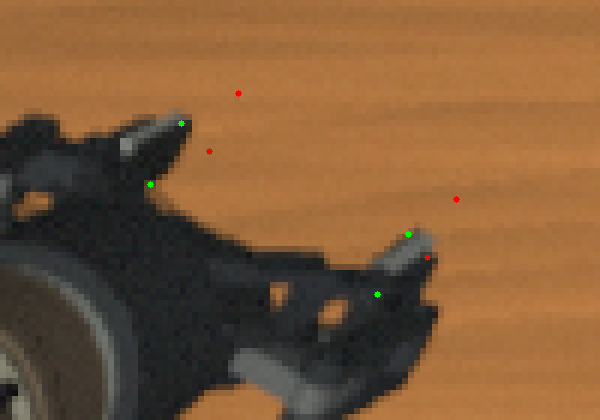

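>>> apply_moves --plan '[0,-0.001,0.004,0,0,0,0,-0.002,0.008,0,0,0,0,-0.003,0.012,0,0,0,0,-0.003,0.014,0,0,0,0,-0.003,0.014,0,0,0]'

```text
clock: 4.07
eef_pos: [0.5685, -0.2783, -0.007]
tool_rot: [0.027, 1.0, 0.0, -0.001]
ft_force: [-0.5, 0.5, 0.3]
grip_width: 0.0855
```

```bash
python3 -c "
from h import *
to(.570,-.279,.0,86.9)
c=optics.camera('scene'); crop(c,190,110,260,180,9,'pics/s7.png')"
```

```text
shift [-0.0016 -0.0006 -0.007 ] rot [ 0.0008 -0.0018  0.0001] yaw 86.91 pos [ 0.5685 -0.2783 -0.007 ] t 4.07 F [-0.5  0.5  0.3] w 0.0855
```

View pics/s7.png

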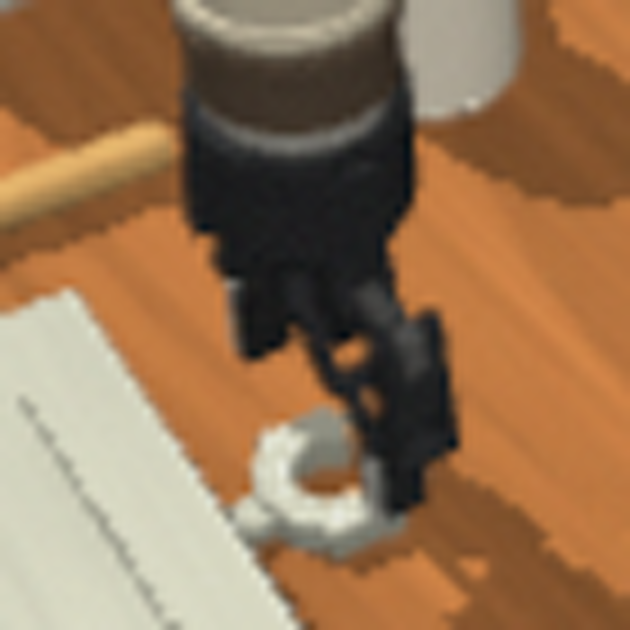

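>>> apply_moves --plan '[0,0,0.003,0,0,0,0,0,0.006,0,0,0,0,0,0.008,0,0,0,0,0,0.008,0,0,0]'

```text
clock: 4.45
eef_pos: [0.5688, -0.2783, -0.0145]
tool_rot: [0.027, 1.0, 0.0, -0.0]
ft_force: [0.7, 0.1, 0.0]
grip_width: 0.0853
```

>>> apply_moves --plan '[0,0,0.004,0,0,0,0,0,0.008,0,0,0,0,0,0.01,0,0,0,0,0,0.01,0,0,0]'

```text
clock: 4.78
eef_pos: [0.5686, -0.2783, -0.0247]
tool_rot: [0.027, 1.0, 0.0, -0.001]
ft_force: [0.1, -0.2, -0.2]
grip_width: 0.0858
```

```bash
python3 -c "
from h import *
to(.570,-.279,.0,86.9)
c=optics.camera('scene'); crop(c,190,110,260,180,9,'pics/s8.png')"
```

```text
shift [-0.0014 -0.0006 -0.0247] rot [ 0.0006 -0.0014  0.0003] yaw 86.92 pos [ 0.5686 -0.2783 -0.0247] t 4.78 F [ 0.1 -0.2 -0.2] w 0.0858
```

View pics/s8.png

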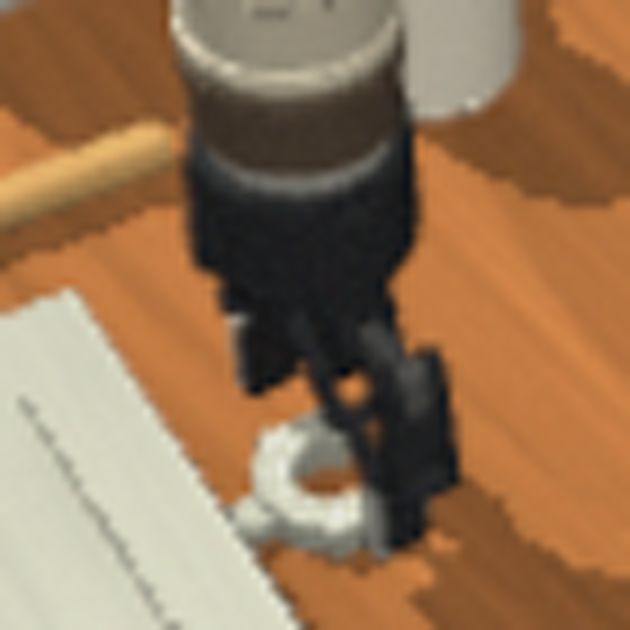

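>>> apply_moves --plan '[0,0,0.004,0,0,0,0,0,0.008,0,0,0,0,0,0.008,0,0,0,0,0,0.008,0,0,0]'

```text
clock: 5.17
eef_pos: [0.5688, -0.2784, -0.0324]
tool_rot: [0.027, 1.0, 0.0, -0.0]
ft_force: [0.8, -0.0, 0.3]
grip_width: 0.0857
```

```bash
python3 -c "
from h import *
to(.570,-.279,.0,86.9)
c=optics.camera('scene'); crop(c,200,120,260,180,10,'pics/s9.png')
for z in (0,.005,.01,.015,.02):
  for x in(-.011,.011): q=proj(c,[.5686+x,-.2783+.0427,z]); print(z,((q-[200,120]+.5)*10).round())
"
```

```text
shift [-0.0012 -0.0006 -0.0324] rot [ 0.0004 -0.001   0.0003] yaw 86.92 pos [ 0.5688 -0.2784 -0.0324] t 5.17 F [ 0.8 -0.   0.3] w 0.0857
0 [383. 517.]
0 [326. 547.]
0.005 [382. 507.]
0.005 [325. 537.]
0.01 [381. 496.]
0.01 [324. 527.]
0.015 [381. 486.]
0.015 [323. 516.]
0.02 [380. 475.]
0.02 [322. 505.]
```

View pics/s9.png

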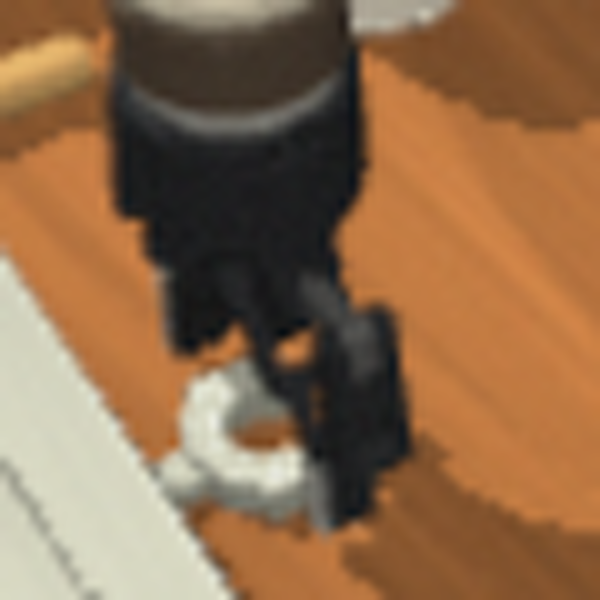

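>>> apply_moves --plan '[0,0,-0.002,0,0,0,0,0,-0.002,0,0,0,0,0,-0.002,0,0,0,0,0,-0.002,0,0,0,0,0,-0.002,0,0,0,0,0,-0.002,0,0,0,0,0,-0.002,0,0,0,0,0,-0.002,0,0,0]' --grip 0.05

```text
clock: 5.88
eef_pos: [0.5699, -0.2788, -0.0289]
tool_rot: [0.027, 1.0, -0.0, 0.001]
ft_force: [-0.4, 0.9, 5.6]
grip_width: 0.0547
```

```bash
python3 -c "
from h import *
to(.570,-.279,.0,86.9)
c=optics.camera('scene'); crop(c,200,120,260,180,10,'pics/s10.png')
"
```

```text
shift [-0.0002 -0.0002 -0.0289] rot [-0.0004  0.0015  0.0004] yaw 86.92 pos [ 0.5699 -0.2788 -0.0289] t 5.88 F [-0.4  0.9  5.6] w 0.0547
```

View pics/s10.png

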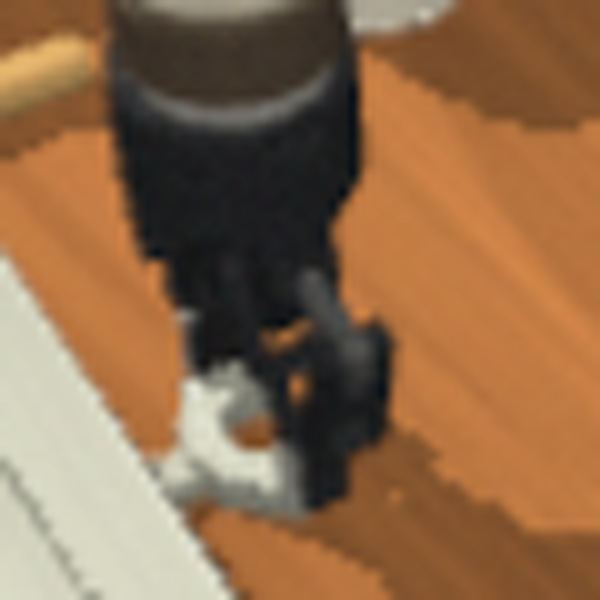

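>>> apply_moves --plan '[0,0,-0.001,0,0,0,0.004,0,-0.002,0,0,0,0.012,0,-0.002,0,0,0,0.022,0,-0.002,0,0,0,0.032,0,-0.002,0,0,0,0.042,0,-0.002,0,0,0,0.052,0,-0.002,0,0,0,0.06,0,-0.002,0,0,0,0.06,0,-0.002,0,0,0]' --grip 0.03

```text
clock: 6.68
eef_pos: [0.5062, -0.2748, -0.0285]
tool_rot: [0.027, 1.0, 0.001, -0.002]
ft_force: [-1.1, 0.1, -1.1]
grip_width: 0.0546
```

```bash
python3 -c "
from h import *
to(.570,-.279,.0,86.9)
c=optics.camera('scene'); crop(c,180,100,280,180,7,'pics/s11.png')
c=optics.camera('top'); crop(c,330,160,430,260,6,'pics/t11.png')
"
```

```text
shift [-0.0639 -0.0007 -0.0288] rot [ 0.0011 -0.0037 -0.0008] yaw 86.85 pos [ 0.5062 -0.2748 -0.0285] t 6.68 F [-1.1  0.1 -1.1] w 0.0546
```

View pics/s11.png

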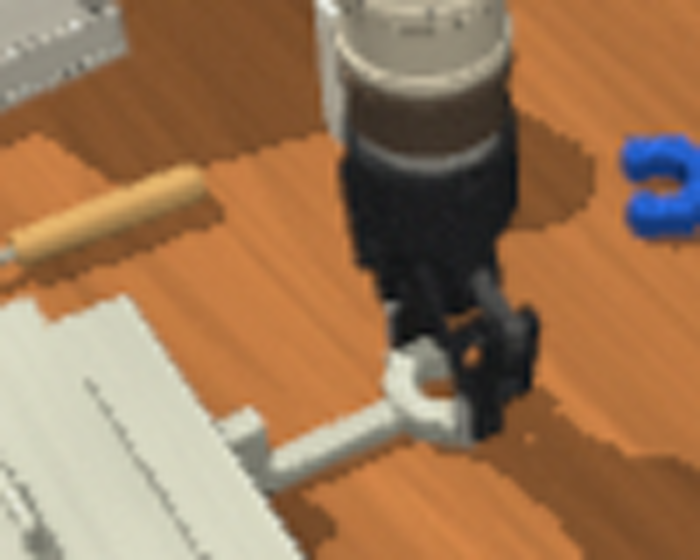

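View pics/t11.png

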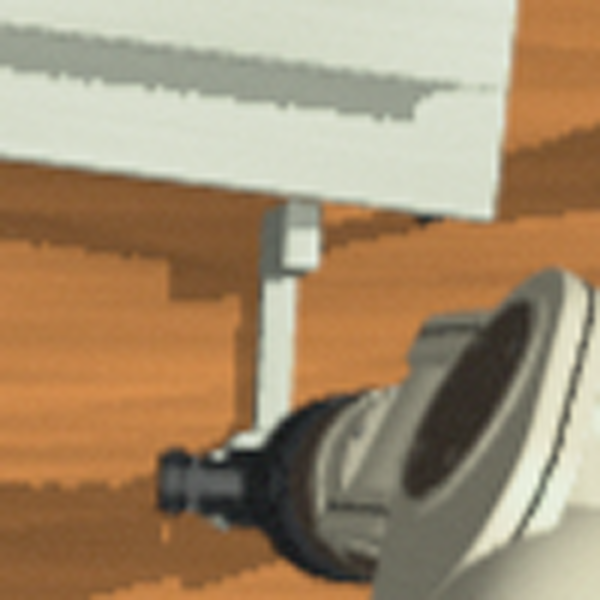

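>>> apply_moves --plan '[0.01,0,0,0,0,0,0.025,0,0,0,0,0,0.04,0,0,0,0,0,0.055,0,0,0,0,0,0.07,0,0,0,0,0,0.085,0,0,0,0,0,0.095,0,0,0,0,0,0.1,0,0,0,0,0,0.1,0,0,0,0,0,0.1,0,0.001,0,0,0,0.1,0,0.002,0,0,0,0.1,0,0.002,0,0,0]'

```text
clock: 7.78
eef_pos: [0.4104, -0.2704, -0.029]
tool_rot: [0.027, 1.0, -0.0, 0.0]
ft_force: [-3.2, 0.3, 5.5]
grip_width: 0.0544
```

```bash
python3 -c "
from h import *
to(.570,-.279,.0,86.9)
c=optics.camera('scene'); crop(c,180,90,310,180,6,'pics/s12.png')
c=optics.camera('top'); crop(c,330,160,430,260,6,'pics/t12.png')
"
```

```text
shift [-1.599e-01 -1.000e-04 -2.880e-02] rot [-0.0007  0.0009  0.0005] yaw 86.93 pos [ 0.4104 -0.2704 -0.029 ] t 7.78 F [-3.2  0.3  5.5] w 0.0544
```

View pics/s12.png

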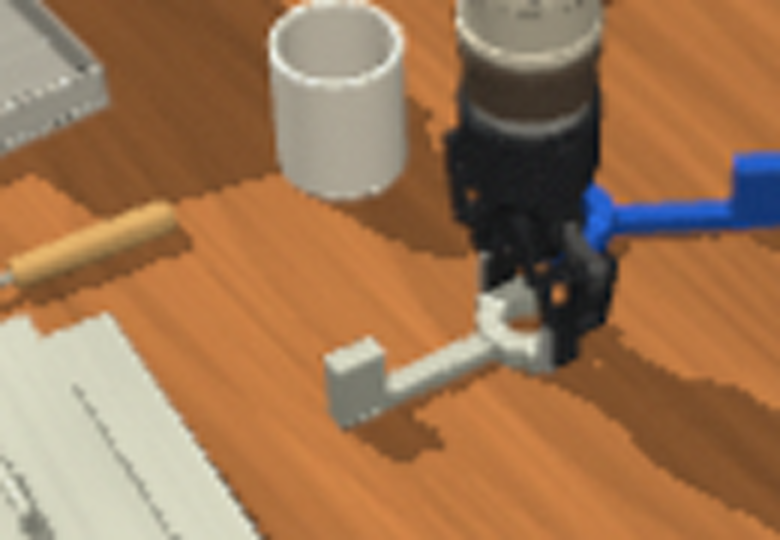

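View pics/t12.png

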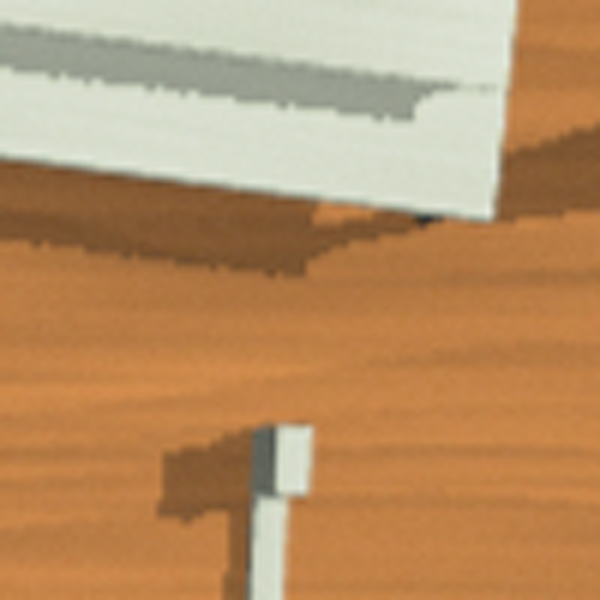

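>>> apply_moves --plan '[0,0,0,0,0,0,0,0,0,0,0,0,0,0,0,0,0,0,0,0,0,0,0,0,0,0,0,0,0,0,0,0,-0.01,0,0,0,0,0,-0.03,0,0,0,0,0,-0.06,0,0,0,0,0,-0.08,0,0,0,0,0,-0.09,0,0,0]' --grip 0.0854

```text
clock: 8.72
eef_pos: [0.4113, -0.2711, 0.0636]
tool_rot: [0.027, 1.0, -0.001, 0.002]
ft_force: [1.2, -0.2, 0.6]
grip_width: 0.0854
```

```bash
python3 -c "
from h import *
to(.52,-.276,.06,86.9)
c=optics.camera('scene'); crop(c,180,90,310,180,6,'pics/s13.png')
c=optics.camera('top'); crop(c,330,200,430,300,6,'pics/t13.png')
"
```

```text
shift [-0.1088  0.001   0.0041] rot [-0.0026  0.0046  0.0003] yaw 86.92 pos [ 0.4113 -0.2711  0.0636] t 8.72 F [ 1.2 -0.2  0.6] w 0.0854
```

View pics/s13.png

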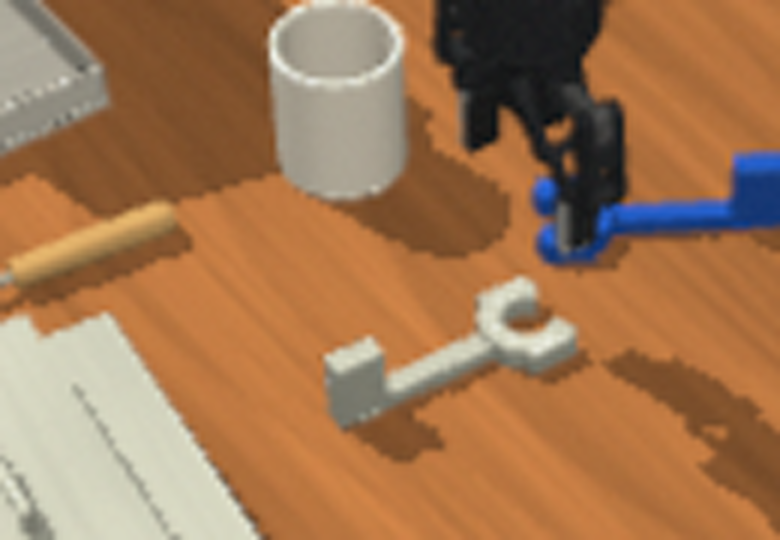

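View pics/t13.png

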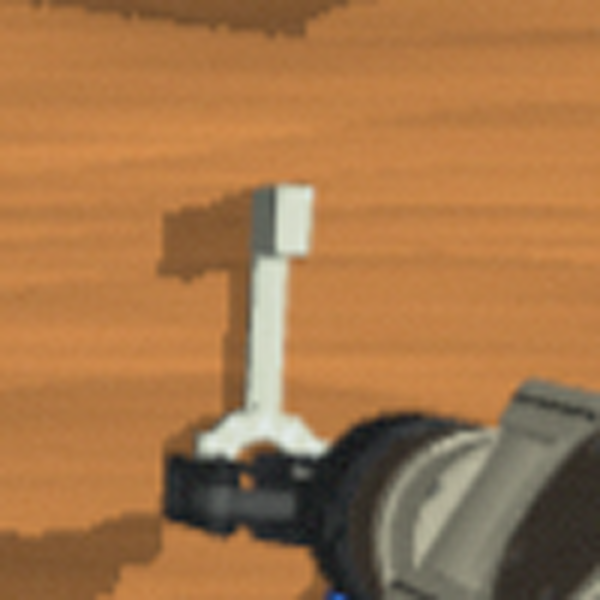

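```bash
python3 -c "
from h import *
c=optics.camera('top'); s=optics.camera('scene')
print(onplane(c,330+294.5/6-.5,200+220/6-.5,.045), onplane(s,180+355/6-.5,90+357/6-.5,.045))
print(onplane(c,330+265/6-.5,200+405/6-.5,.01),onplane(c,330+271/6-.5,200+275/6-.5,.01))
"
```

```text
[ 0.52163592 -0.27729354  0.045     ] [ 0.5227467  -0.27812037  0.045     ]
[ 0.4408463  -0.27274443  0.01      ] [ 0.49808293 -0.2757084   0.01      ]
```

>>> apply_moves --plan '[-0.02,0,0,0,0,0,-0.05,0,0,0,0,0,-0.08,0,0,0,0,0,-0.1,0,0,0,0,0,-0.11,0,0.01,0,0,0,-0.11,0,0.03,0,0,0,-0.11,0,0.05,0,0,0,-0.11,0,0.065,0,0,0,-0.11,0,0.076,0,0,0,-0.11,0,0.081,0,0,0,-0.11,0,0.081,0,0,0,-0.11,0,0.081,0,0,0]'

```text
clock: 9.92
eef_pos: [0.5191, -0.2758, -0.0212]
tool_rot: [0.027, 1.0, 0.0, -0.0]
ft_force: [-0.1, -0.6, 0.7]
grip_width: 0.0856
```

```bash
python3 -c "
from h import *
to(.521,-.277,-.02,86.9)
c=optics.camera('scene'); crop(c,190,90,290,180,7,'pics/s14.png')
c=optics.camera('top'); crop(c,330,200,430,300,6,'pics/t14.png')
"
```

```text
shift [-0.0019 -0.0011 -0.0012] rot [ 0.0003 -0.0007  0.0002] yaw 86.91 pos [ 0.5191 -0.2758 -0.0212] t 9.92 F [-0.1 -0.6  0.7] w 0.0856
```

View pics/s14.png

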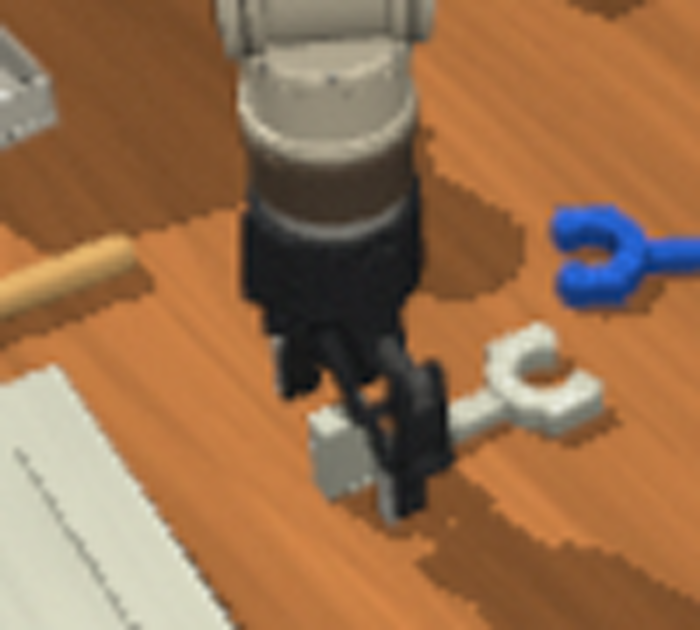

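View pics/t14.png

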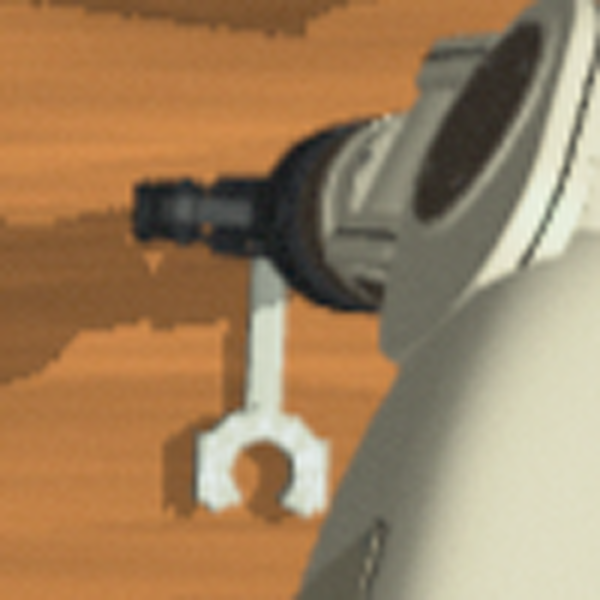

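>>> apply_moves --plan '[-0.002,0,0,0,0,0,-0.002,0,0,0,0,0,-0.002,0,0,0,0,0,-0.002,0,0,0,0,0,-0.002,0,0,0,0,0,-0.002,0,0,0,0,0,-0.002,0,0,0,0,0,-0.002,0,0,0,0,0,-0.002,0,0,0,0,0,-0.002,0,0,0,0,0,-0.002,0,0,0,0,0,-0.002,0,0,0,0,0]' --grip 0.0

```text
clock: 11.02
eef_pos: [0.5215, -0.2762, -0.0206]
tool_rot: [0.027, 1.0, -0.0, 0.0]
ft_force: [-0.2, -0.7, 3.7]
grip_width: 0.0155
```

>>> apply_moves --plan '[0,0,-0.005,0,0,0,0,0,-0.015,0,0,0,0,0,-0.03,0,0,0,0,0,-0.045,0,0,0,0,0,-0.06,0,0,0,0,0,-0.075,0,0,0,0,0,-0.08,0,0,0,0,0,-0.08,0,0,0,0,0,-0.08,0,0,0]'

```text
clock: 11.77
eef_pos: [0.5212, -0.2759, 0.059]
tool_rot: [0.027, 1.0, 0.0, -0.0]
ft_force: [0.0, 0.5, -3.8]
grip_width: 0.0155
```

```bash
python3 -c "
from h import *
to(.569,.03,.06,-3)
c=optics.camera('scene'); crop(c,190,60,320,180,6,'pics/s15.png')
"
```

```text
shift [-0.0313  0.308  -0.001 ] rot [ 0.0000e+00 -2.0000e-04  1.5694e+00] yaw 86.92 pos [ 0.5212 -0.2759  0.059 ] t 11.77 F [ 0.   0.5 -3.8] w 0.0155
```

View pics/s15.png

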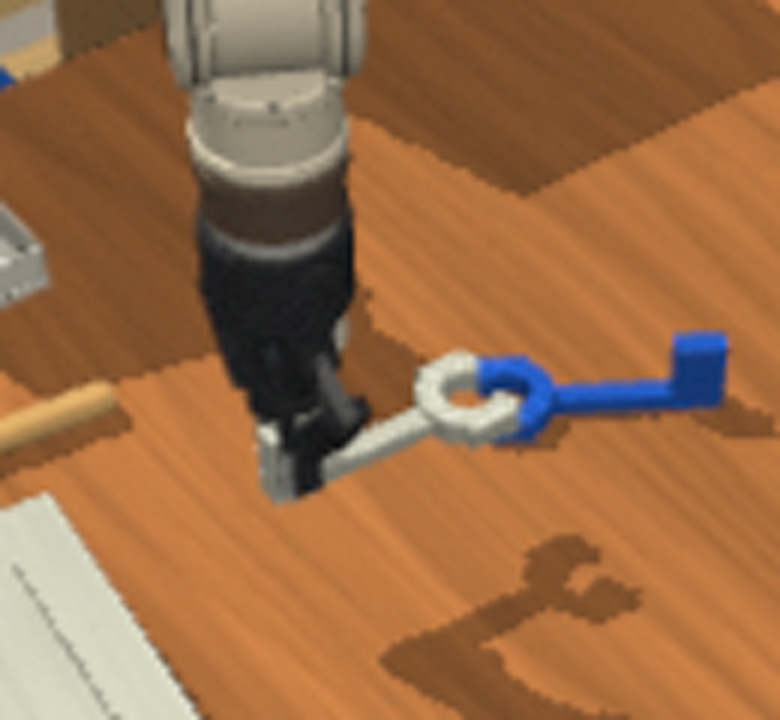

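>>> apply_moves --plan '[-0.001,0.01,0,0,0,0.05,-0.003,0.03,0,0,0,0.15,-0.006,0.055,0,0,0,0.26,-0.008,0.08,0,0,0,0.37,-0.011,0.105,0,0,0,0.48,-0.013,0.13,0,0,0,0.59,-0.016,0.155,0,0,0,0.7,-0.018,0.18,0,0,0,0.81,-0.021,0.205,0,0,0,0.92,-0.023,0.23,0,0,0,1.03,-0.026,0.25,0,0,0,1.14,-0.028,0.27,0,0,0,1.25]'

```text
clock: 12.82
eef_pos: [0.5627, -0.0067, 0.0576]
tool_rot: [0.609, 0.793, -0.001, -0.001]
ft_force: [1.1, 0.2, -3.2]
grip_width: 0.0155
```

```bash
python3 -c "
from h import *
to(.57,.03,.06,0)
"
```

```text
shift [ 0.0335  0.0165 -0.0024] rot [-3.000e-03  1.000e-04  2.622e-01] yaw 15.02 pos [ 0.5627 -0.0067  0.0576] t 12.82 F [ 1.1  0.2 -3.2] w 0.0155
```

>>> apply_moves --plan '[0.01,0.005,0,0,0,0.1,0.02,0.01,0,0,0,0.19,0.03,0.0145,0,0,0,0.25,0.033,0.0155,0,0,0,0.265,0.033,0.0155,0,0,0,0.265,0.033,0.0155,0,0,0,0.265,0.033,0.0155,0,0,0,0.265]'

```text
clock: 13.4
eef_pos: [0.5694, 0.0273, 0.0586]
tool_rot: [0.706, 0.708, -0.001, -0.0]
ft_force: [0.1, 0.5, -2.9]
grip_width: 0.0153
```

```bash
python3 -c "
from h import *
to(.57,.03,.06,0)
c=optics.camera('scene'); crop(c,210,160,380,310,5,'pics/s16.png')
c=optics.camera('top'); crop(c,140,150,300,270,5,'pics/t16.png')
"
```

```text
shift [ 0.0027  0.0006 -0.0014] rot [-0.0013  0.0005  0.0022] yaw 0.13 pos [0.5694 0.0273 0.0586] t 13.4 F [ 0.1  0.5 -2.9] w 0.0153
```

View pics/s16.png

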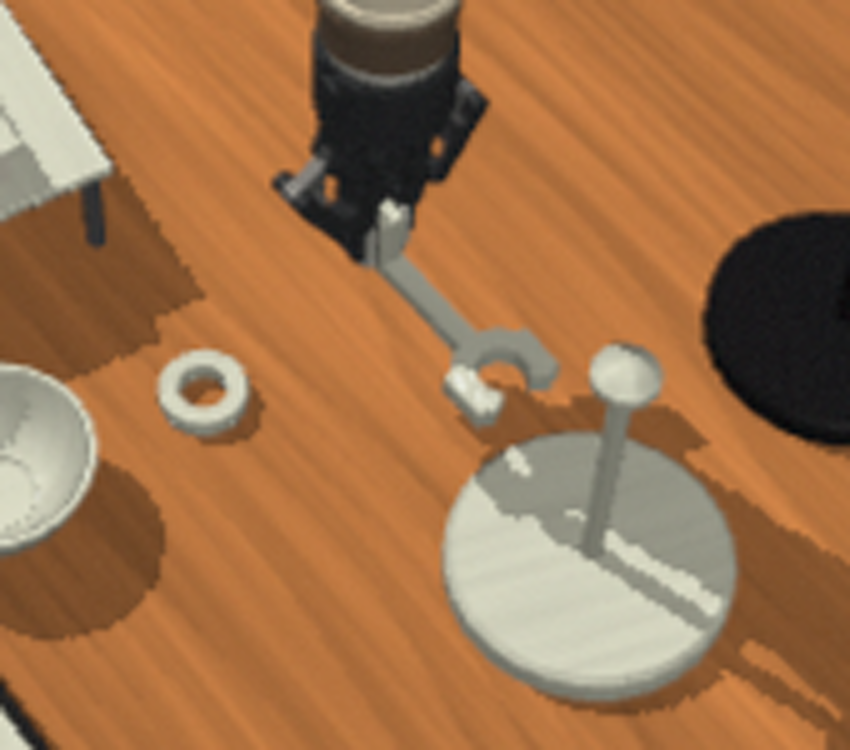

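View pics/t16.png

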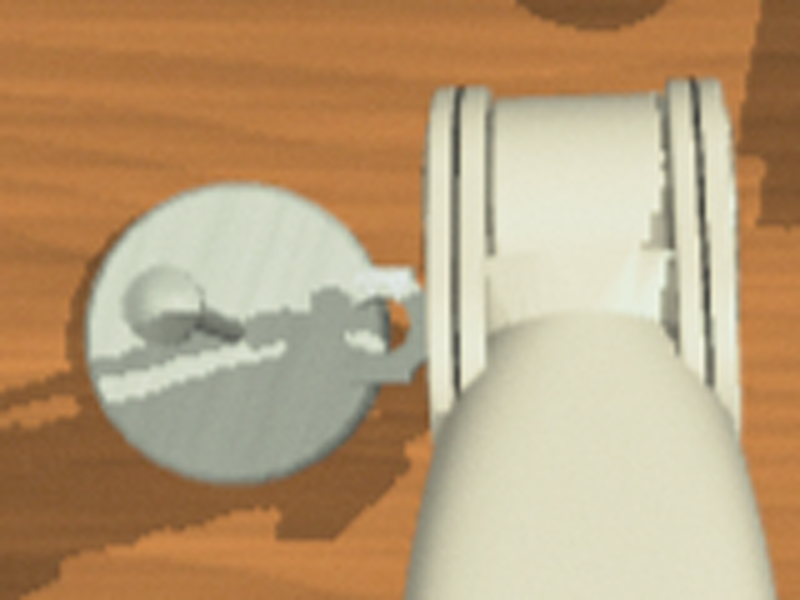

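>>> apply_moves --plan '[0,0,0.01,0,0,0,0,0,0.025,0,0,0,0,0,0.035,0,0,0,0,0,0.045,0,0,0,0,0,0.05,0,0,0,0,0,0.051,0,0,0,0,0,0.051,0,0,0,0,0,0.051,0,0,0]'

```text
clock: 14.17
eef_pos: [0.5705, 0.0281, 0.0085]
tool_rot: [0.706, 0.708, 0.0, 0.0]
ft_force: [0.6, -0.4, -2.8]
grip_width: 0.0153
```

```bash
python3 -c "
from h import *
to(.57,.03,.06,0)
c=optics.camera('scene'); crop(c,270,210,370,310,7,'pics/s17.png')
c=optics.camera('top'); crop(c,150,170,240,250,8,'pics/t17.png')
"
```

```text
shift [ 0.0019 -0.0005 -0.0515] rot [ 0.0008 -0.0001  0.0021] yaw 0.12 pos [0.5705 0.0281 0.0085] t 14.17 F [ 0.6 -0.4 -2.8] w 0.0153
```

View pics/s17.png

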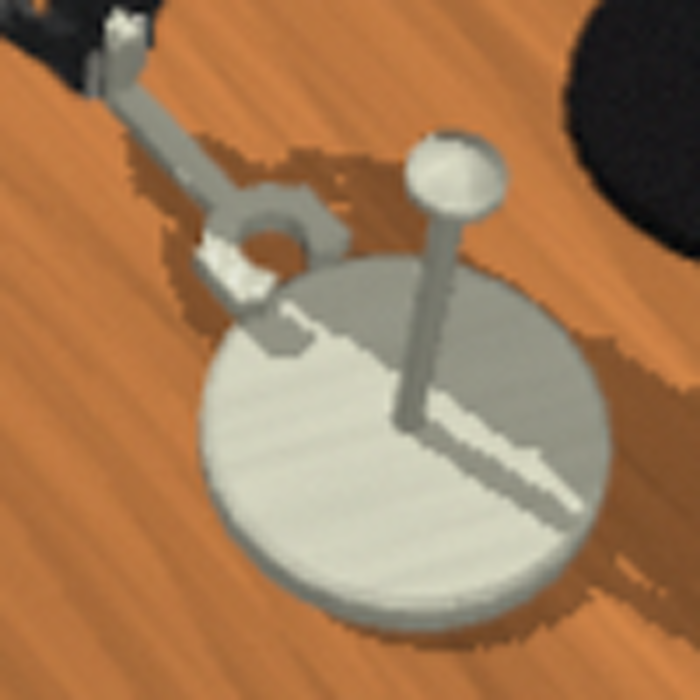

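View pics/t17.png

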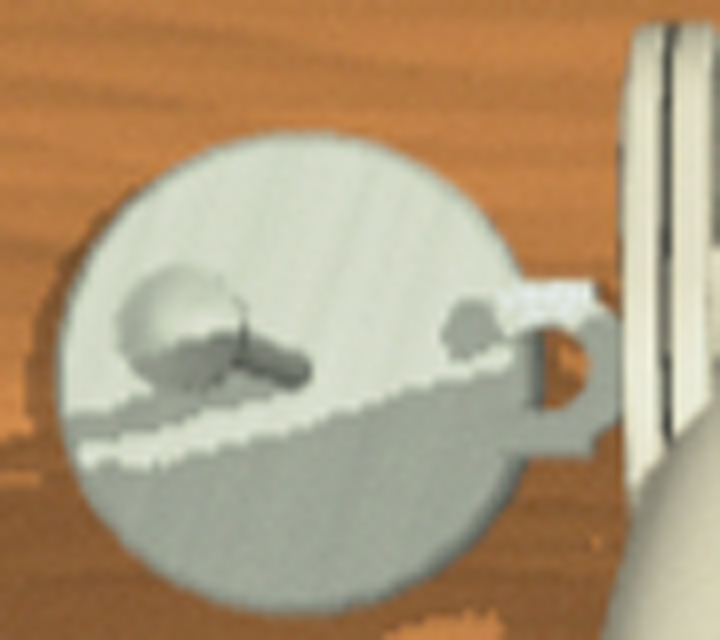

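```bash
python3 -c "
from h import *
c=optics.camera('top'); s=optics.camera('scene')
for r in(280,325,366,369,408,458): print(r,onplane(c,150+546/8-.5,170+r/8-.5,.042))
print('rod',onplane(c,150+293/8-.5,170+370/8-.5,.02))
print('sc rod',onplane(s,270+410/7-.5,210+424/7-.5,.02))
print('sc eye',onplane(s,270+275/7-.5,210+237/7-.5,.042),)
print('sc cheek corners',onplane(s,270+348/7-.5,210+238/7-.5,.042),onplane(s,270+272/7-.5,210+283/7-.5,.042),)
"
```

```text
280 [0.59903796 0.13833473 0.042     ]
325 [0.58447079 0.13805935 0.042     ]
366 [0.57122052 0.13780886 0.042     ]
369 [0.57025181 0.13779055 0.042     ]
408 [0.55766882 0.13755268 0.042     ]
458 [0.54156447 0.13724823 0.042     ]
rod [0.57049876 0.22317191 0.02      ]
sc rod [0.57006293 0.22154214 0.02      ]
sc eye [0.56795227 0.13342949 0.042     ]
sc cheek corners [0.54489358 0.15092985 0.042     ] [0.58251332 0.14942256 0.042     ]
```

>>> apply_moves --plan '[0.006,0,0,0,0,0,0.014,0,0,0,0,0,0.024,0,0,0,0,0,0.034,0,0,0,0,0,0.044,0,0,0,0,0,0.05,0,0,0,0,0,0.052,0,0,0,0,0,0.052,0,0,0,0,0,0.052,0,0,0,0,0,0.052,0,0,0,0,0]'

```text
clock: 15.2
eef_pos: [0.5699, 0.0797, 0.0081]
tool_rot: [0.707, 0.708, -0.0, 0.0]
ft_force: [0.3, -0.5, -2.5]
grip_width: 0.0154
```

```bash
python3 -c "
from h import *
to(.57,.1115,.06,0)
c=optics.camera('scene'); crop(c,270,210,370,310,7,'pics/s18.png')
c=optics.camera('top'); crop(c,150,170,240,250,8,'pics/t18.png')
"
```

```text
shift [ 0.0318  0.0002 -0.0519] rot [-0.0001  0.0003  0.0016] yaw 0.09 pos [0.5699 0.0797 0.0081] t 15.2 F [ 0.3 -0.5 -2.5] w 0.0154
```

View pics/s18.png

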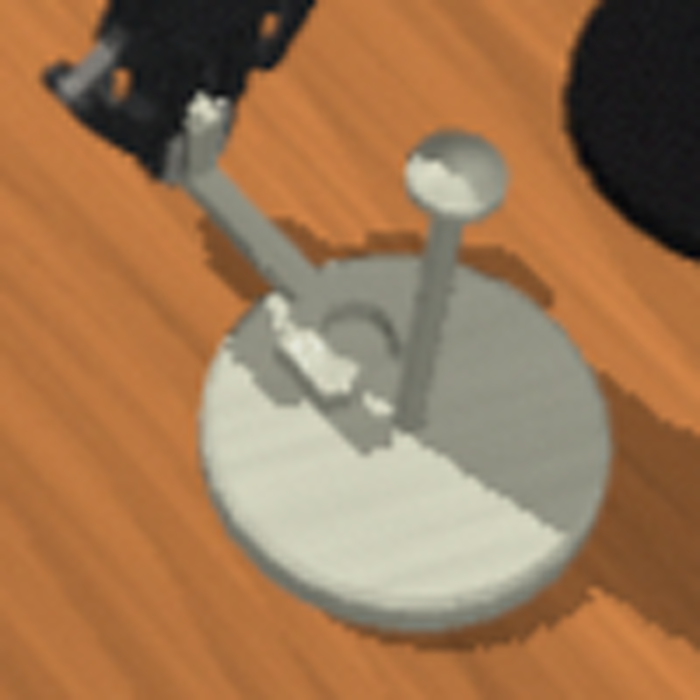

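View pics/t18.png

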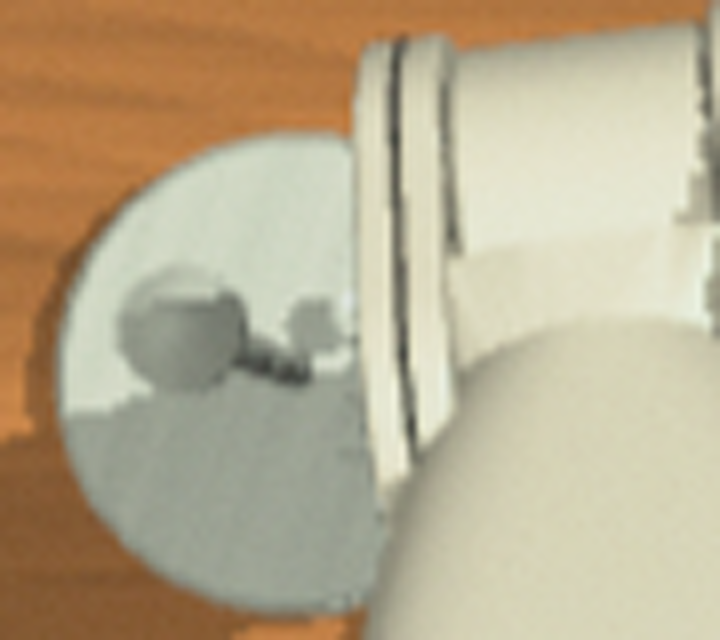

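>>> apply_moves --plan '[0.003,0,0,0,0,0,0.006,0,0,0,0,0,0.009,0,0,0,0,0,0.012,0,0,0,0,0,0.015,0,0,0,0,0,0.017,0,0,0,0,0,0.017,0,0,0,0,0]'

```text
clock: 15.88
eef_pos: [0.5699, 0.0977, 0.0081]
tool_rot: [0.706, 0.708, 0.0, -0.0]
ft_force: [0.4, -0.5, -3.1]
grip_width: 0.0153
```

>>> apply_moves --plan '[0.003,0,0,0,0,0,0.006,0,0,0,0,0,0.009,0,0,0,0,0,0.012,0,0,0,0,0,0.0135,0,0,0,0,0,0.0135,0,0,0,0,0,0.0135,0,0,0,0,0]'

```text
clock: 16.47
eef_pos: [0.5699, 0.1106, 0.0081]
tool_rot: [0.706, 0.708, -0.0, 0.0]
ft_force: [0.3, 0.3, -1.2]
grip_width: 0.0154
```

```bash
python3 -c "
from h import *
to(.57,.1115,.06,0)
c=optics.camera('scene'); crop(c,280,220,360,300,9,'pics/s19.png')
"
```

```text
shift [ 0.0009  0.0001 -0.0519] rot [0.     0.0001 0.0023] yaw 0.13 pos [0.5699 0.1106 0.0081] t 16.47 F [ 0.3  0.3 -1.2] w 0.0154
```

View pics/s19.png

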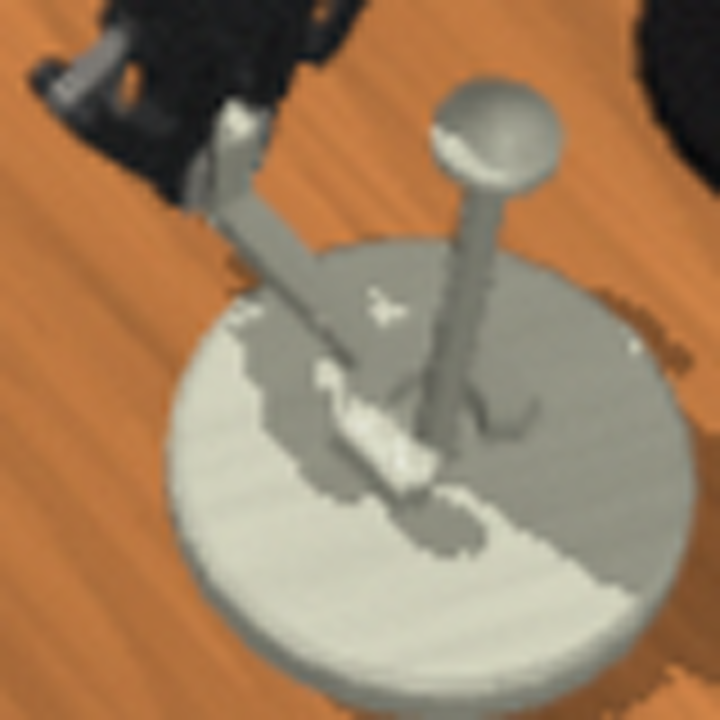

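>>> apply_moves --plan '[0.001,0,0.002,0,0,0,0.001,0,0.004,0,0,0,0.001,0,0.006,0,0,0,0.001,0,0.007,0,0,0,0.001,0,0.007,0,0,0,0.001,0,0.007,0,0,0]'

```text
clock: 17.02
eef_pos: [0.5697, 0.1114, 0.0009]
tool_rot: [0.706, 0.708, -0.0, -0.0]
ft_force: [0.5, 0.5, -2.4]
grip_width: 0.0152
```

>>> apply_moves --plan '[0,0,0.001,0,0,0,0,0,0.001,0,0,0,0,0,0.002,0,0,0,0,0,0.002,0,0,0,0,0,0.002,0,0,0]'

```text
clock: 17.43
eef_pos: [0.5701, 0.1116, -0.0006]
tool_rot: [0.706, 0.708, 0.0, 0.0]
ft_force: [0.2, -0.6, -1.4]
grip_width: 0.0153
```

>>> apply_moves --plan '[0,0,0.001,0,0,0,0,0,0.001,0,0,0,0,0,0.001,0,0,0,0,0,0.001,0,0,0]'

```text
clock: 17.77
eef_pos: [0.5702, 0.1115, -0.0007]
tool_rot: [0.706, 0.708, 0.0, 0.0]
ft_force: [-2.8, -1.9, 5.7]
grip_width: 0.0154
```

```bash
python3 -c "
from h import *
to(.57,.1115,.06,0)
c=optics.camera('scene'); crop(c,280,220,360,300,9,'pics/s20.png')
"
```

```text
shift [ 0.     -0.0001 -0.0607] rot [ 0.001  -0.0002  0.002 ] yaw 0.11 pos [ 0.5702  0.1115 -0.0007] t 17.77 F [-2.8 -1.9  5.7] w 0.0154
```

View pics/s20.png

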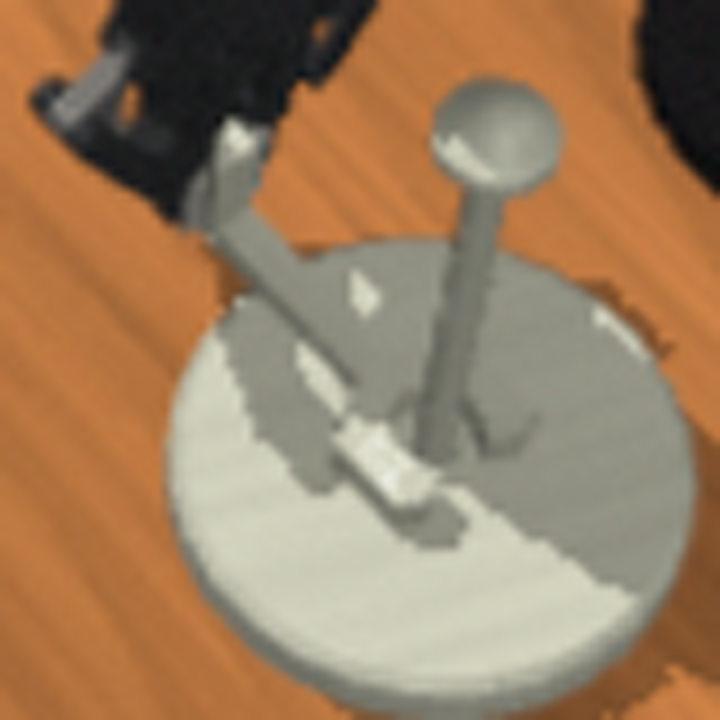

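>>> apply_moves --plan '[0,0,0,0,0,0,0,0,0,0,0,0,0,0,0,0,0,0,0,0,0,0,0,0,0,0,0,0,0,0,0,0,0,0,0,0]' --grip 0.045

```text
clock: 18.32
eef_pos: [0.5699, 0.1116, -0.002]
tool_rot: [0.706, 0.708, -0.0, -0.0]
ft_force: [-0.7, 0.2, -0.3]
grip_width: 0.0452
```

```bash
python3 -c "
from h import *
to(.57,.1115,.06,0)
c=optics.camera('scene'); crop(c,280,220,360,300,9,'pics/s21.png')
"
```

```text
shift [-0.0001  0.0001 -0.062 ] rot [-0.0001 -0.      0.0021] yaw 0.12 pos [ 0.5699  0.1116 -0.002 ] t 18.32 F [-0.7  0.2 -0.3] w 0.0452
```

View pics/s21.png

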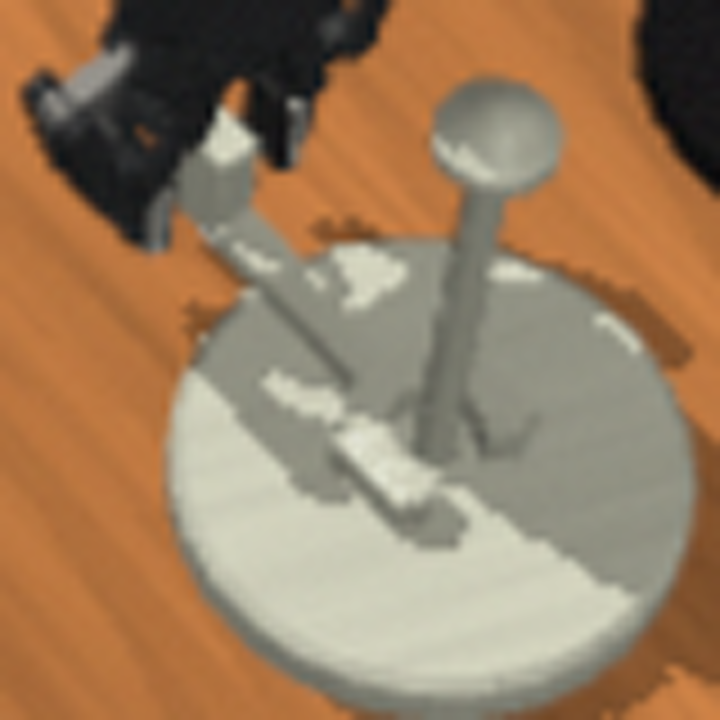

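>>> apply_moves --plan '[0,0,-0.005,0,0,0,0,0,-0.02,0,0,0,0,0,-0.04,0,0,0,0,0,-0.07,0,0,0,0,0,-0.1,0,0,0,-0.02,0,-0.13,0,0,0,-0.05,0,-0.15,0,0,0,-0.08,0,-0.16,0,0,0,-0.11,0,-0.16,0,0,0,-0.14,0,-0.16,0,0,0,-0.17,0,-0.16,0,0,0,-0.2,0,-0.16,0,0,0]'

```text
clock: 19.37
eef_pos: [0.5702, -0.0899, 0.1588]
tool_rot: [0.706, 0.708, 0.0, 0.0]
ft_force: [0.7, 0.1, -0.3]
grip_width: 0.0455
```

```bash
python3 -c "
from h import *
to(.57,.1115,.06,0)
c=optics.camera('scene'); crop(c,270,200,370,300,7,'pics/s22.png'); cv2.imwrite('pics/sfull.png',c['pixels'][:,:,::-1])
c=optics.camera('top'); crop(c,150,170,240,250,8,'pics/t22.png')
"
```

```text
shift [2.014e-01 1.000e-04 9.880e-02] rot [0.0009 0.0001 0.0021] yaw 0.12 pos [ 0.5702 -0.0899  0.1588] t 19.37 F [ 0.7  0.1 -0.3] w 0.0455
```

View pics/s22.png

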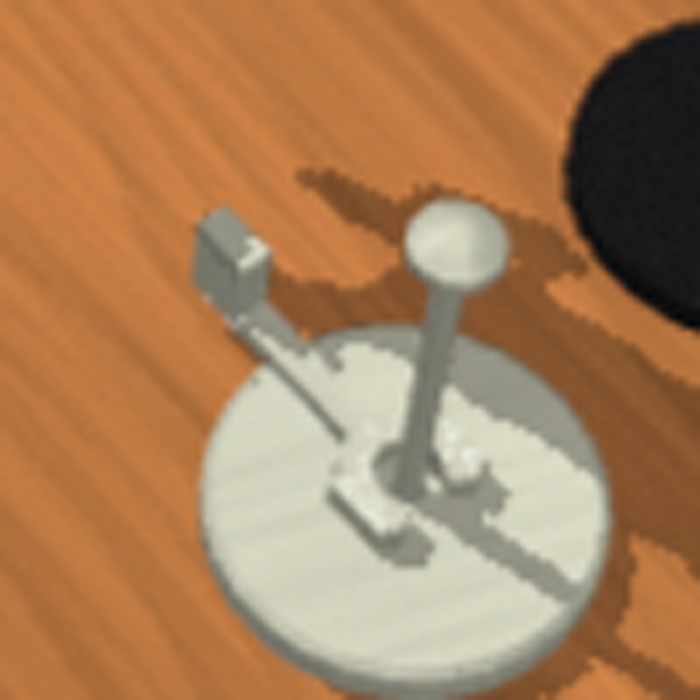

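View pics/t22.png

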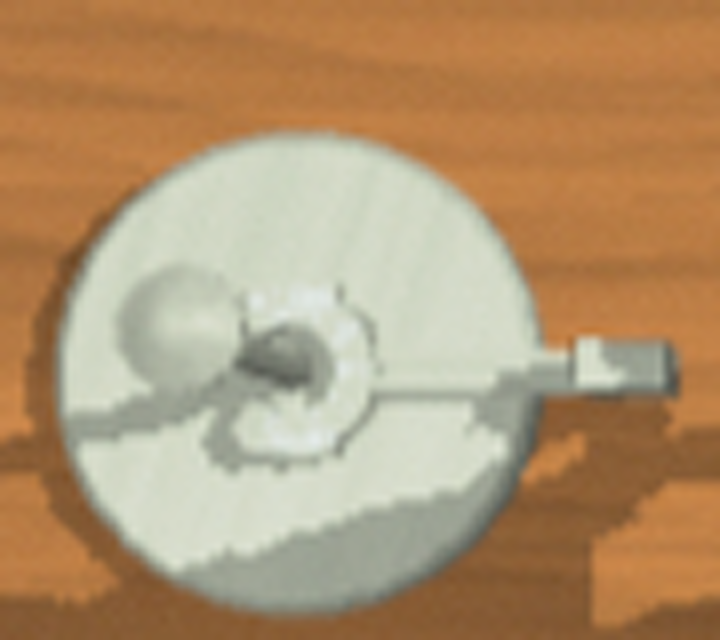

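View pics/sfull.png

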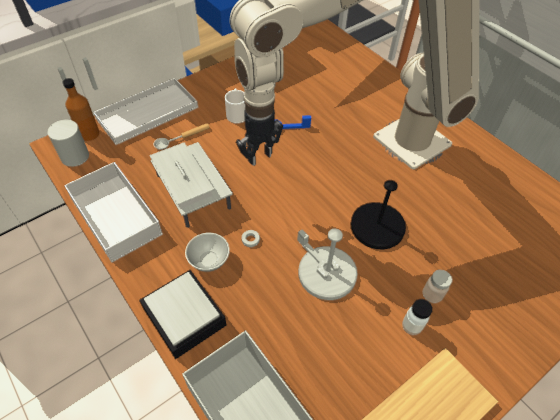

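```bash
python3 -c "
from h import *
c=optics.camera('top'); s=optics.camera('scene')
print(tri(c,(150+622/8-.5,170+365/8-.5),s,(270+232/7-.5,200+240/7-.5)))
print(tri(c,(150+345/8-.5,170+375/8-.5),s,(270+372/7-.5,200+452/7-.5)))
a=cv2.imread('pics/top0.png').astype(int); d=(abs(c['pixels'][:,:,::-1].astype(int)-a).max(2)>60).astype(np.uint8)
n,l,st,ce=cv2.connectedComponentsWithStats(d); print([ (x.tolist()) for x in st[1:] if x[4]>25])
"
```

```text
(array([0.57125041, 0.11033724, 0.06441126]), np.float64(0.002728008687861603))
(array([0.57071168, 0.2029371 , 0.02687523]), np.float64(0.005806524810297947))
[[269, 149, 119, 271, 19937], [325, 155, 10, 16, 62], [370, 158, 6, 13, 40], [333, 165, 42, 26, 306], [218, 212, 17, 10, 109], [199, 217, 20, 22, 89], [232, 224, 15, 5, 30], [220, 227, 11, 7, 32], [174, 237, 17, 7, 30], [159, 256, 17, 5, 31], [184, 257, 12, 6, 29], [198, 257, 14, 9, 28], [86, 281, 16, 19, 179], [291, 281, 5, 12, 42], [0, 369, 73, 51, 1929]]
```

```bash
python3 -c "
from h import *
c=optics.camera('top'); a=cv2.imread('pics/top0.png')[220:320,60:130]; b=c['pixels'][220:320,60:130,::-1]
cv2.imwrite('pics/cmp.png',cv2.resize(np.hstack([a,b]),None,fx=5,fy=5))
"
```

```text
(no output)
```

View pics/cmp.png

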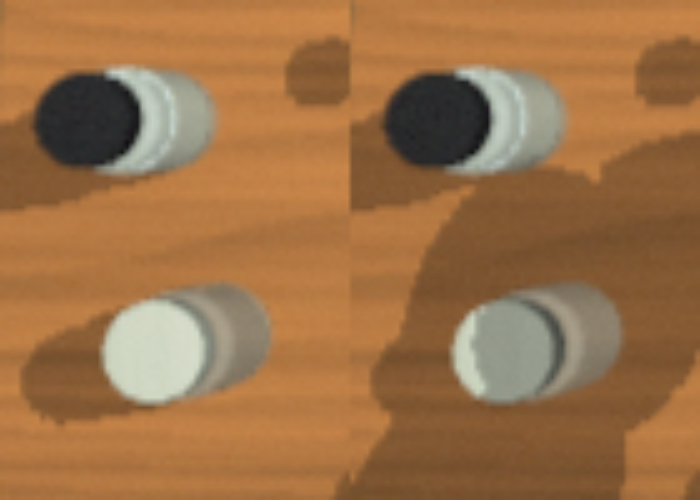

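Only the arm's shadow has changed there; the jars are where they were. I'm handing the job in.

```bash
python3 -c "
from workcell import bot; print(bot.job_done())"
```

```text
the job is handed in; nothing more can be done
None
```

The clip is lying flat on the round foot with the spit rod standing in its eye. I handed the job in at about 20 s of the allowed 61 s.

**What I did:** I gripped the clip by the cheeks of its C end and drew it about 160 mm straight out from under the shelf. I set it flat on the open counter and let go. Then I took it by the upright grip, lifted and turned it, and slid it mouth-first onto the rod. Last, I lowered it until I felt contact, released it and moved the arm clear.

**Last checks:**
- **Position:** both camera views show the rod inside the eye.
- **Flatness:** the top of the grip measures 64 mm above the counter, against 65 mm expected when lying flat.
- **Forces:** every wrist reading I took stayed under about 7 N, and there was no sideways force as it slid onto the rod.
- **Other things:** before and after pictures showed no bystander moved. One change at the salt jar turned out to be the arm's shadow.

**What disagreed:**
- **Finger tips:** in the pictures the open finger tips stand about 45 mm behind the reported tool point, not 13 mm. I set the grasp heights from the pictures and force readings instead.
- **Cameras:** the two views differed by 2–3 mm, up to about 6 mm on rougher points, which did not affect the fit.

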